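# Run the loose nuts into the tote's pour corner

### The arm

A 6-joint arm with a two-finger parallel gripper is mounted at the origin on the work surface. World frame = base frame: x ahead of the robot, y to its left, z up, the work surface at z = 0. Lengths are in m, angles in rad, forces in N, time in s.
With the tool pointing down it reaches from about 0.375 to 0.9 m from the base axis. Payload 3.1 kg.
Tool frame: the origin (TCP) lies between the finger pads; the fingertips stand 8 mm ahead of it and the grasp point (between the pads) lies 11 mm behind it; z points along the fingers, y is the line along which they close (so a half turn about z gives the same grasp; the last joint's range is limited). The gripper opens to 87 mm and grips with 3 to 60 N. Pads are 19 mm wide; open, the fingers measure 117 mm over their backs; the gripper's body (75 mm by 190 mm) begins 51 mm behind the grasp point.
Start: joints at [-1.327, 0.527, 1.433, -0, 1.181, -0.178], TCP at [0.256, -0.57, 0.231] pointing down, gripper open.
Joint ranges: [-3.08, 3.08], [-0.75, 2.2], [0.22, 2.44], [-1.43, 4.57], [0, 2.65], [-2.85, 2.85]. Speed limits (rad/s): [2.79, 2.79, 3.14, 3.14, 3.14, 3.14].

### API

Orientations are given as a unit quaternion [x, y, z, w].
In Python, from rig import robot, vision, job gives the robot as it stands.
- The arm moves only by the shell command python3 -m handwheel 'ROWS' [OPENING] [FORCE]. ROWS is JSON, a list of rows, each a list of 4 numbers: the shift along the tool's x, y, z as a fraction of full scale, then the turn about the tool's z as a fraction of full scale. A call has 1 to 20 rows; each row is the pose to reach, as a shift and turn from the pose commanded when the call began, along the tool's axes at that moment, turning the shorter way round; what a row does not reach only later rows make up. Full scale, the value 1, is 300 mm for a shift and 2 pi rad for a turn. A row lasts 1/12 s, in which the tool goes at most 41.7 mm and 7.16 degrees, less where a joint would pass 70% of its speed; a pose out of reach is approached as far as the arm can. A call with a number of a shift or a turn outside -1 to 1 is refused whole. A call with a gripper value outside its range is refused whole. OPENING is the opening in per cent of the stroke, from 0 (shut) to 100 (fully open), set as the call begins (- or left out, the last holds). The fingers move at their own pace and stop on an object; FORCE is the grip in N (left out, the last holds). Time passes only in rows, so rows that repeat a pose let the fingers close. It gives the time, the measured TCP pose, the force, the opening and the grip force at its end, in the units of the state.
- robot.get_obs(): the state, without advancing time (a new reading comes with each control period).
- vision.camera(name): name is "scene" or "top" or "wrist"; returns a dict with "frame" (420x560x3 uint8, red, green, blue), "K" (3x3 intrinsics, pixels), "cam_to_world" (4x4, takes a point from camera to world coordinates); the wrist camera has in their place "hand_eye" (4x4, takes a point from camera to tool coordinates, whose origin is the TCP and whose axes are the flange's). Camera axes: x right, y down, z forward; pixel columns grow to the right and rows downward; lengths in m; the calibration is good to about 2 mm. The wrist camera is an equidistant fisheye: a pixel r from the principal point sees the ray r / f radians off the axis. A picture is of the moment at which its call begins: read the wrist's pose just before it. There is no depth.
- job.hand_in(): hands the job in; it is judged then, once.
Trained networks look in the newest picture that a camera, given by its name, has taken for a name from the list of things; names that differ only in an ending like _2 or _b are one class to them, and where a whole thing is asked for, a point or a joint stands for the part that bears it (a point fixed in the world has none). Each returns a list of dicts, best first, with "conf" (0 to 1); they miss things now and then, are a little off and sometimes report something else, mostly with a low value. They report only what shows in the picture. A call takes as long as a camera call. They do not tell look-alikes from the thing itself.
- vision.look_for(camera, label): "point" ([row, column] in pixels, amid what is visible of it).
- vision.outline_of(camera, label): "mask" (420x560 bool, what is visible of it) and "point" ([row, column] in pixels, amid what is visible of it).
The state is a dict: "time": time; "q": joint angles; "joint_velocities": joint speeds; "joint_torque": joint torques, N m; "position": TCP position; "tool_rot": TCP orientation; "ft_force": force on the tool from outside, world axes, zero at the start; "moment": the same for the moment, N m; "grip_width": finger opening in m; "grip_force": force on a finger pad.
Only numpy, scipy, OpenCV 4.12 (cv2) and the standard library are available. Lean on these libraries where they do the work, as an engineer would, in place of code of your own. Each camera call takes 0.05 s, during which the arm holds its last target. There are 200 camera calls.

### The job

Swing the microscope on its boom arm aside, well clear of the grey sorting tote and without shifting the tote. Then lift the tote by its hand grip and tilt it, bevelled pour corner lowest, until all five nuts have slid together into that corner, spilling none and leaving everything else on the bench where it is. Finish holding it still like that, tilted and about 10 cm above the bench: do not put it down or let go.

Things in the scene. Friction and masses are not known exactly. Their poses are not given: they have to be found in the camera images.
- boom (a joint): swing of the microscope's boom arm about its upright pillar, rad; grows as the microscope swings towards the robot's right (counter-clockwise from above); about 0 over the tote, stops at -0.2 and 1.25. It stays where it is left; moving it takes about 1 to 2 N at the microscope.
- boom_hinge (a point): point on the pillar's axis at the height of the level boom arm (a bar 18 mm wide, 12 mm thick), 203 mm above the bench. The pillar, the hinge of the arm, is upright and does not move (18 mm thick, 306 mm tall, on a 150 x 130 x 16 mm base plate); it stands beyond the tote on the robot's right.
- scope_top (a point): centre of the free upper part of the microscope's tube, on the tube's axis, 252 mm above the bench. The tube is a dark upright cylinder, 34 mm in diameter, at the end of the boom, 270 mm from the pillar's axis; its top is at 275 mm, and the upper part stands free down to the ring clamp (48 mm in diameter) whose top is at 216 mm.
- scope_lens (a point): tip of the microscope's lens, on the tube's axis, 88 mm above the bench: the lowest point of the microscope
- tote_grip (a point): centre of the part of the tote's hand grip to take hold of, 54 mm above the tote's underside. The grip is an upright plate 12 mm thick (along the tote's x) and 56 mm wide (along y) on the middle of the -x end wall; its top is 72 mm above the underside. Axes as tote_center.
- tote_center (a point): centre of the tote's inner floor, 3 mm above its underside. The tote is an open grey plastic tray, 170 mm long (x) by 120 mm wide (y), walls 34 mm high and 4 mm thick, 0.18 to 0.29 kg. Its x runs from the hand grip (grip point 85 mm from the centre at -x) to the pour end, z is up out of the tray. Plated nuts slide on its smooth floor and walls with a friction coefficient of about 0.16 to 0.24.
- pour_corner (a point): middle of the inner foot of the bevelled pour corner, at floor level: the corner at +x, +y of the tote is cut off at 45 degrees by a 45 mm wide wall that is only 20 mm high (from the tote's centre 66 mm along +x and 41 mm along +y). Axes as tote_center.
- nut0_center (a point): centre of a loose steel hexagon nut, 17 mm across flats, 8 mm high, 11 g, lying in the tote
- nut1_center (a point): centre of a loose steel hexagon nut, 17 mm across flats, 8 mm high, 11 g, lying in the tote
- nut2_center (a point): centre of a loose steel hexagon nut, 17 mm across flats, 8 mm high, 11 g, lying in the tote
- nut3_center (a point): centre of a loose steel hexagon nut, 17 mm across flats, 8 mm high, 11 g, lying in the tote
- nut4_center (a point): centre of a loose steel hexagon nut, 17 mm across flats, 8 mm high, 11 g, lying in the tote
- screwdriver: the blue-handled screwdriver, 170 mm long, a bystander: leave alone; origin under its middle
- phone: the phone, 72 x 150 x 8 mm, lying flat, a bystander: leave alone; origin under its middle
- jar: the empty clear jar, 68 mm across, 66 mm high, a bystander: leave alone; origin under its middle
- tweezers: the tweezers, 120 mm long, a bystander: leave alone; origin under its middle
- glue: the glue bottle, 32 mm across, 105 mm high, a bystander: leave alone; origin under its middle
- bit_case: the open bit case, 200 x 160 x 22 mm, a bystander: leave alone; origin under its middle
- dome_camera: the white dome camera, 100 mm across, 78 mm high, a bystander: leave alone; origin under its middle
- tape_roll: the roll of tape lying flat, 72 mm across, 18 mm high, a bystander: leave alone; origin under its middle
Not all that is in view belongs to the job. What is shaped like the part that bears tote_grip but turquoise is not meant.

How it is judged:
On the way:
1. the microscope is swung clear of the tote (lens more than 150 mm from the tote's centre, seen from above) while the tote has not been shifted (horizontal distance between scope_lens and tote_center above 0.15 m and distance of tote_center from where it was at the start of the episode below 0.03 m), for 0.2 s.
At the end, for the whole second after the job is handed in: The gripper holds the tote still, pour corner at least 50 mm above the bench, the tote's x and y axes both dipping at least 0.12 rad; all five nut centres within 60 mm of the pour corner; the lens over 150 mm from the tote's centre seen from above (horizontal distance between scope_lens and tote_center above 0.15 m and distance between each of nut0_center, nut1_center, nut2_center, nut3_center, nut4_center and pour_corner below 0.06 m and angle between tote_center's own x axis and vertical above 1.6908 rad and angle between tote_center's own y axis and vertical above 1.6908 rad and height (world z) of pour_corner above 0.05 m and contact force between tote and the fingers above 2 N and linear speed of tote below 0.03 m/s); the arm keeps its last pose, push and grip.
It fails at once if a nut is spilled from the tote (distance between any of nut0_center, nut1_center, nut2_center, nut3_center, nut4_center and tote_center above 0.13 m).
It fails at once if a bystander is shifted by more than 40 mm (distance of any of screwdriver, phone, jar, tweezers, glue, bit_case, dome_camera, tape_roll from where it was at the start of the episode above 0.04 m).
It also fails if it takes over 64 s, if anything falls off the work surface, if the arm or the gripper's body presses on something with over 40 N, if the wrist force passes 120 N, or if a joint passes its speed limit or range.

## Working session

There is one attempt and no reset: what is moved stays moved. The work goes in short steps, Python scripts to look and compute and a shell command to move; the robot and the scene stay as the last step left them, time stands still between calls to the robot, and variables do not carry over. Pictures are saved under pics/ and viewed, at most 10 in all, crops included, and the job is handed in when it is done.

```bash
ls; mkdir -p pics
cat > h.py <<'E'
import numpy as np, cv2
from rig import robot, vision, job
def ray(c,px):
    K=np.array(c["K"]);T=np.array(c["cam_to_world"])
    d=np.linalg.inv(K)@np.array([px[1],px[0],1.]);return T[:3,3],T[:3,:3]@d
def atz(c,px,z):
    o,d=ray(c,px);return o+d*(z-o[2])/d[2]
def proj(c,p):
    T=np.linalg.inv(np.array(c["cam_to_world"]));q=T[:3,:3]@np.array(p)+T[:3,3];u=np.array(c["K"])@q;return u[[1,0]]/u[2]
def save(f,n,box=None,s=1):
    im=f[...,::-1]
    if box: im=im[box[0]:box[1],box[2]:box[3]]
    cv2.imwrite("pics/"+n,cv2.resize(im,None,fx=s,fy=s,interpolation=cv2.INTER_CUBIC))
E
python3 - <<'E'
from h import *
o=robot.get_obs();print({k:np.round(v,3).tolist() for k,v in o.items()})
Z=dict(scope_top=.252,scope_lens=.088,boom_hinge=.203,tote_grip=.054,tote_center=.003,pour_corner=.003,nut0_center=.007,screwdriver=.01,phone=.004,jar=.03,tweezers=.005,glue=.05,bit_case=.011,dome_camera=.04,tape_roll=.009)
for n in("scene","top"):
    c=vision.camera(n);save(c["frame"],n+".png",s=1.4)
    print(n,np.round(c["cam_to_world"],3).tolist())
    for l,z in Z.items():
        for r in vision.look_for(n,l)[:6]:
            if r["conf"]>.2: print(l,round(r["conf"],2),np.round(r["point"]),np.round(atz(c,r["point"],z),3))
E
```

```text
pics
{'time': 0.0, 'q': [-1.327, 0.528, 1.434, 0.0, 1.181, -0.178], 'joint_velocities': [0.001, -0.0, -0.001, 0.001, 0.0, -0.001], 'joint_torque': [-0.0, -44.005, -17.659, 0.063, 0.058, -0.0], 'position': [0.256, -0.569, 0.23], 'tool_rot': [0.978, 0.209, -0.0, -0.001], 'ft_force': [0.218, -0.102, -0.31], 'moment': [0.014, -0.079, 0.005], 'grip_force': 0.0, 'grip_width': 0.087}
scene [[0.872, 0.329, -0.362, 1.037], [0.489, -0.611, 0.622, -0.903], [-0.017, -0.72, -0.694, 1.206], [0.0, 0.0, 0.0, 1.0]]
scope_top 0.96 [250. 299.] [ 0.642 -0.133  0.252]
scope_lens 0.83 [249. 300.] [0.575 0.004 0.088]
boom_hinge 0.83 [247. 300.] [ 0.62  -0.084  0.203]
tote_grip 0.86 [203. 250.] [0.333 0.129 0.054]
tote_grip 0.73 [301. 111.] [ 0.209 -0.37   0.054]
tote_grip 0.63 [271. 275.] [ 0.539 -0.075  0.054]
tote_center 0.68 [302. 110.] [ 0.17  -0.35   0.003]
tote_center 0.67 [205. 251.] [0.31  0.167 0.003]
tote_center 0.53 [251. 394.] [0.792 0.2   0.003]
pour_corner 0.98 [205. 248.] [0.301 0.166 0.003]
pour_corner 0.82 [274. 276.] [ 0.526 -0.045  0.003]
pour_corner 0.63 [304. 110.] [ 0.178 -0.357  0.00
[... 961 characters left out ...]
6.] [ 0.534 -0.039  0.003]
pour_corner 0.88 [268. 232.] [0.319 0.153 0.003]
pour_corner 0.63 [204. 296.] [ 0.519 -0.041  0.003]
nut0_center 0.3 [155. 321.] [ 0.676 -0.118  0.007]
screwdriver 0.77 [255. 360.] [ 0.365 -0.236  0.01 ]
phone 0.89 [239. 415.] [ 0.417 -0.407  0.004]
jar 0.65 [176. 411.] [ 0.607 -0.392  0.03 ]
tweezers 0.65 [204. 174.] [0.513 0.34  0.005]
tweezers 0.51 [197. 302.] [ 0.542 -0.057  0.005]
glue 0.68 [166. 154.] [0.623 0.396 0.05 ]
bit_case 0.82 [246. 145.] [0.381 0.421 0.011]
bit_case 0.36 [155. 320.] [ 0.675 -0.115  0.011]
dome_camera 0.73 [114. 226.] [0.796 0.183 0.04 ]
dome_camera 0.64 [202. 173.] [0.515 0.333 0.04 ]
tape_roll 0.69 [212. 385.] [ 0.499 -0.315  0.009]
```

View pics/top.png

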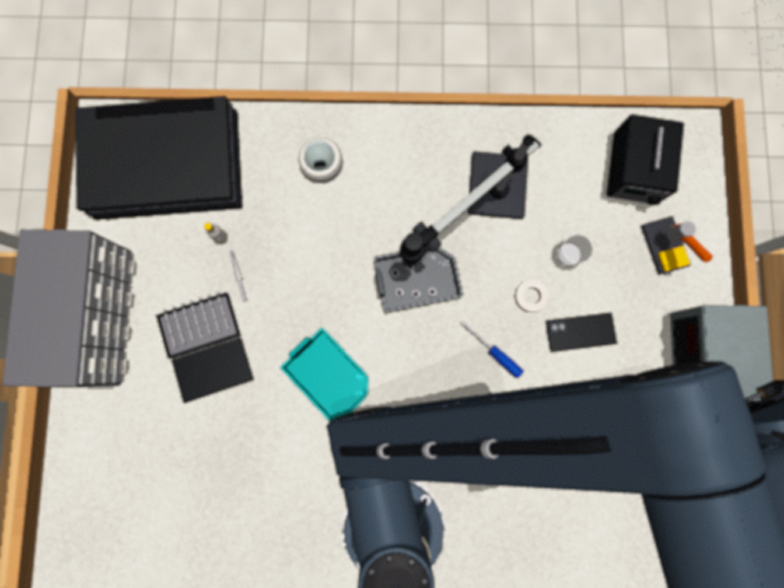

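View pics/scene.png

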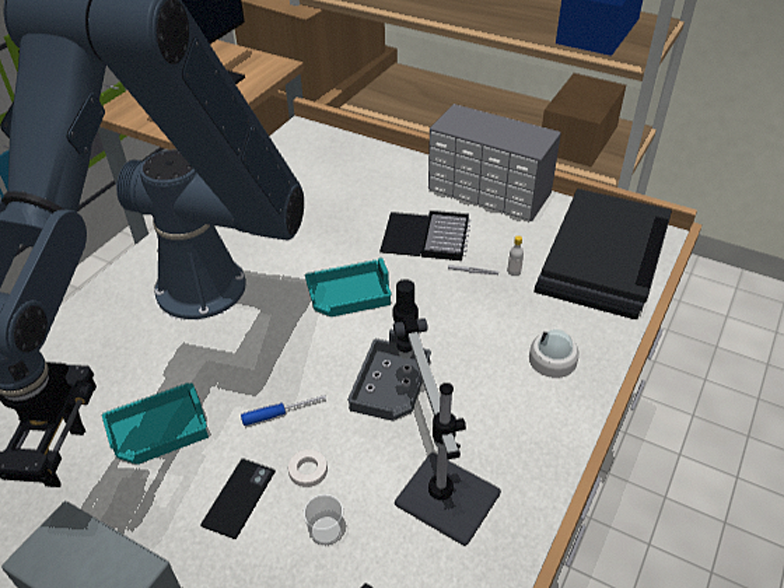

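The candidates for the tote are the grey tray at top pixel (197,302), a turquoise tray at top (268,233), and a second turquoise tray at scene (301,111). I choose the grey one. In the top view its grip is on the left and its bevel at the upper right. I'll check this in one close crop.

Run:
```python
from h import *
a=vision.camera("top")["frame"][140:230,255:375];b=vision.camera("scene")["frame"][190:310,240:360]
A=cv2.resize(a,(560,420),interpolation=2);B=cv2.resize(b,(0,0),fx=5,fy=5,interpolation=2)
A=cv2.resize(a,(0,0),fx=400/120,fy=400/120,interpolation=2);B=cv2.resize(b,(400,400),interpolation=2)
A=np.vstack([A,np.zeros((400-A.shape[0],400,3),np.uint8)])
cv2.imwrite("pics/crop.png",np.hstack([A,B])[...,::-1])
```

```text
(no output)
```

View pics/crop.png

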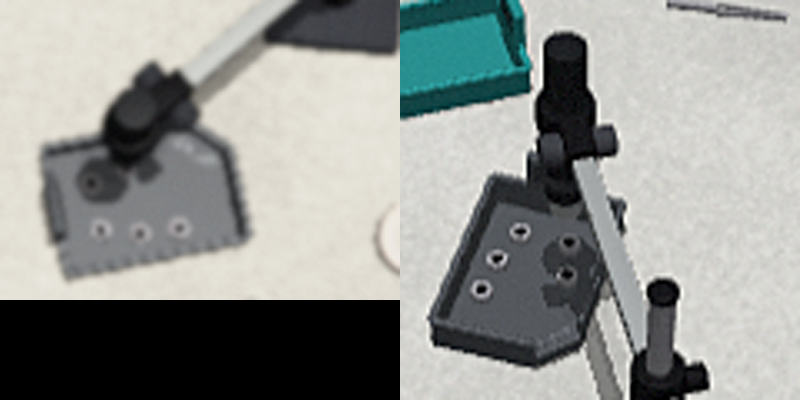

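The crop shows the grey tray with five nuts and the boom tube over it. Its grip plate is at the left edge (crop 55,210) and its bevel at the upper right (crop 215,145).

Run:
```python
from h import *
t=vision.camera("top");s=vision.camera("scene");k=.3
T=lambda x,y:(140+y*k,255+x*k)
S=lambda x,y:(190+y*k,240+(x-400)*k)
for n,p,q,z in(("tube",T(137,103),S(565,43),.275),("pillar",(145/1.4,531/1.4),S(662,290),.306)):
    print(n,atz(t,p,z).round(3),atz(s,q,z).round(3))
for n,p in dict(LT=(42,148),LB=(68,278),RB=(248,240),bevR=(236,165),bevT=(195,128)).items(): print(n,atz(t,T(*p),.034).round(3))
for n,p in dict(topleft=(492,176),lb=(432,320),bev1=(535,348)).items(): print(n,atz(s,S(*p),.034).round(3))
print("griptop",atz(t,T(52,212),.072).round(3))
for n in((100,232),(140,234),(180,228),(92,183),(150,168)): print("nut",atz(t,T(*n),.011).round(3))
for n in((520,231),(497,258),(481,290),(569,242),(566,274)): print("nutS",atz(s,S(*n),.011).round(3))
for cam,nm in((t,"top"),(s,"scene")):
  for l in("tote_grip",):
    for r in vision.outline_of(nm,l):
      m=r["mask"];ys,xs=np.where(m);
      print(nm,r["conf"],r["point"],m.sum(),ys.min(),ys.max(),xs.min(),xs.max(),cv2.minAreaRect(np.c_[xs,ys].astype(np.float32)))
```

```text
tube [ 0.561 -0.027  0.275] [ 0.556 -0.02   0.275]
pillar [ 0.728 -0.23   0.306] [ 0.738 -0.225  0.306]
LT [0.574 0.049 0.034]
LB [0.454 0.023 0.034]
RB [ 0.492 -0.14   0.034]
bevR [ 0.561 -0.129  0.034]
bevT [ 0.595 -0.092  0.034]
topleft [0.458 0.025 0.034]
lb [ 0.495 -0.139  0.034]
bev1 [ 0.584 -0.124  0.034]
griptop [0.509 0.038 0.072]
nut [ 0.5   -0.006  0.011]
nut [ 0.499 -0.043  0.011]
nut [ 0.505 -0.08   0.011]
nut [0.546 0.002 0.011]
nut [ 0.561 -0.052  0.011]
nutS [ 0.501 -0.003  0.011]
nutS [ 0.499 -0.039  0.011]
nutS [ 0.505 -0.076  0.011]
nutS [0.545 0.007 0.011]
nutS [ 0.56  -0.026  0.011]
top 0.94 [265.9, 231.5] 2490 234 299 200 264 ((233.38766479492188, 268.0328674316406), (61.921051025390625, 43.339500427246094), 47.121097564697266)
top 0.87 [197.0, 302.9] 1932 177 222 267 330 ((298.03021240234375, 197.19793701171875), (40.99180221557617, 59.16816711425781), 78.46537780761719)
scene 0.88 [302.7, 109.6] 2863 274 331 73 147 ((111.02488708496094, 303.669677734375), (43.387393951416016, 70.36156463623047), 70.34617614746094)
scene 0.7 [273.7, 275.2] 2007 236 299 249 306 ((279.137939453125, 270.3448486328125), (46.21986389160156, 63.8149299621582), 23.198591232299805)
scene 0.6 [205.1, 249.0] 1831 185 224 219 278 ((249.58013916015625, 205.80056762695312), (34.1025276184082, 57.701141357421875), 80.27242279052734)
```

Before the swing, one open question: the moves only turn the tool about its own z, yet the tote must end up tilted. I'll test in free space, going upward, what the arm does at its reach limit.

```bash
python3 -m handwheel '[[0,0,-1,0],[0,0,-1,0],[0,0,-1,0],[0,0,-1,0],[0,0,-1,0],[0,0,-1,0],[0,0,-1,0],[0,0,-1,0],[0,0,-1,0]]'; python3 -m handwheel '[[0,0,-1,0],[0,0,-1,0],[0,0,-1,0],[0,0,-1,0],[0,0,-1,0],[0,0,-1,0],[0,0,-1,0],[0,0,-1,0],[0,0,-1,0],[0,0,-1,0]]';python3 -m handwheel '[[0,0,-1,0],[0,0,-1,0],[0,0,-1,0],[0,0,-1,0],[0,0,-1,0],[0,0,-1,0],[0,0,-1,0],[0,0,-1,0],[0,0,-1,0],[0,0,-1,0]]'
python3 -c "
from h import *
o=robot.get_obs();print(o['q'],o['position'],o['tool_rot'],o['time'])"
```

```text
time: 2.65
position: [0.2562, -0.571, 0.5354]
tool_rot: [0.978, 0.209, 0.0, 0.005]
ft_force: [0.2, -0.0, 0.2]
grip_width: 0.0871
grip_force: 0.0
time: 3.48
position: [0.2366, -0.5271, 0.7631]
tool_rot: [0.978, 0.209, 0.002, 0.01]
ft_force: [0.1, 0.4, 0.7]
grip_width: 0.0871
grip_force: 0.0
time: 4.32
position: [0.1937, -0.4318, 0.832]
tool_rot: [0.978, 0.209, 0.004, 0.018]
ft_force: [-0.7, -0.0, -0.0]
grip_width: 0.0869
grip_force: 0.0
[-1.39167431  0.27845788  0.21934421  0.01745011  2.60851293 -0.22739564] [ 0.19366607 -0.43178773  0.83196335] [0.97769191 0.20925814 0.00387377 0.01773588] 4.3167
```

```bash
for i in 1 2; do python3 -m handwheel '[[0,0,-1,0],[0,0,-1,0],[0,0,-1,0],[0,0,-1,0],[0,0,-1,0],[0,0,-1,0]]' | grep -E "time|pos|rot"; done
python3 -c "
from h import *
o=robot.get_obs();print(o['q'],o['position'],o['tool_rot'],o['time'])"
python3 -m handwheel '[[0,0,0.5,0],[0,0,0.5,0],[0,0,0.5,0],[0,0,0.5,0],[0,0,0.5,0],[0,0,0.5,0]]'| grep -E "time|pos|rot"
python3 -c "
from h import *
o=robot.get_obs();print(o['q'],o['position'],o['tool_rot'],o['time'])"
```

```text
time: 4.82
position: [0.1734, -0.3852, 0.8631]
tool_rot: [0.977, 0.209, 0.004, 0.036]
time: 5.32
position: [0.1658, -0.3632, 0.8791]
tool_rot: [0.976, 0.209, 0.003, 0.056]
[-1.43566268  0.16507178  0.21881655  0.03096912  2.645789   -0.25821114] [ 0.16583155 -0.36324866  0.87908793] [0.97633213 0.20881777 0.0031414  0.05622138] 5.3167
time: 5.82
position: [0.1702, -0.3792, 0.7261]
tool_rot: [0.977, 0.209, 0.004, 0.05]
[-1.42971325 -0.0095991   0.89429575  0.01689568  2.15681491 -0.27013673] [ 0.17020533 -0.37924093  0.72609643] [0.97665182 0.20881393 0.00355633 0.05035199] 5.8167
```

The reached tilt persists as the new commanded pose, so pressing against the reach limit gives me lean. The plan has three steps:
1. Swing the boom.
2. Gain an outward lean of about 18°.
3. Grip the tote with the lean in the plate's plane, then turn about the leaned tool z so the tote tilts.

First, the boom.

```bash
cat >> h.py <<'E'
from scipy.spatial.transform import Rotation as Ro
def st():
    o=robot.get_obs();R=Ro.from_quat(o["tool_rot"]).as_matrix();return o,np.array(o["position"]),R
def rows(pts):  # pts: (x,y,z,yaw deg of tool y seen from above or None) -> row numbers
    o,p,R=st();y0=np.degrees(np.arctan2(R[1,1],R[0,1]))
    for t in pts:
        d=R.T@(np.array(t[:3])-p)/.3
        a=0 if t[3] is None else -((t[3]-y0+180)%360-180)/360
        print(t,d.round(3),round(a,4))
def info():
    o,p,R=st();z=R[:,2]
    print("t",o["time"],"p",p.round(4),"q",np.round(o["q"],2),"yawY",np.degrees(np.arctan2(R[1,1],R[0,1])).round(1),"lean",np.degrees(np.arccos(-z[2])).round(1),"az",np.degrees(np.arctan2(z[1],z[0])).round(1),"F",np.round(o["ft_force"],1),"w",round(o["grip_width"],4),"gf",round(o["grip_force"],1))
E
python3 -c "
from h import *
info();rows([(.559,-.023,.42,-139.7)])"
```

```text
t 5.8167 p [ 0.1702 -0.3792  0.7261] q [-1.43 -0.01  0.89  0.02  2.16 -0.27] yawY -65.8 lean 5.8 az -73.9 F [0.9 0.2 1.6] w 0.0872 gf 0.0
(0.559, -0.023, 0.42, -139.7) [ 1.682 -0.652  0.936] 0.2052
```

```bash
python3 -m handwheel '[[0.85,-0.33,0.3,0.205],[0.85,-0.33,0.3,0.205],[0.85,-0.33,0.3,0.205],[0.85,-0.33,0.3,0.205],[0.85,-0.33,0.3,0.205],[0.85,-0.33,0.3,0.205],[0.85,-0.33,0.3,0.205],[0.85,-0.33,0.3,0.205],[0.85,-0.33,0.3,0.205],[0.85,-0.33,0.3,0.205],[0.85,-0.33,0.3,0.205]]' 100 >/dev/null
python3 -c "
from h import *
info();rows([(.559,-.023,.34,-139.7),(.559,-.023,.248,-139.7)])"
```

```text
t 6.7333 p [ 0.3691 -0.1971  0.6331] q [-0.71 -0.05  1.17 -0.07  1.91  1.61] yawY -134.9 lean 7.2 az -70.5 F [ 0.9 -0.1  0.2] w 0.0872 gf 0.0
(0.559, -0.023, 0.34, -139.7) [-0.065 -0.91   0.927] 0.0135
(0.559, -0.023, 0.248, -139.7) [-0.1   -0.926  1.232] 0.0135
```

```bash
python3 -m handwheel '[[-0.065,-0.91,0.6,0.0135],[-0.065,-0.91,0.6,0.0135],[-0.065,-0.91,0.6,0.0135],[-0.065,-0.91,0.6,0.0135],[-0.065,-0.91,0.7,0.0135],[-0.065,-0.91,0.8,0.0135],[-0.065,-0.91,0.92,0.0135],[-0.065,-0.91,0.92,0.0135],[-0.065,-0.91,0.92,0.0135],[-0.065,-0.91,0.92,0.0135]]' >/dev/null
python3 -c "
from h import *
info();rows([(.559,-.023,.248,-139.7)])
c=vision.camera('wrist');print(c['K'],np.round(c['hand_eye'],3).tolist());save(c['frame'],'w1.png')"
```

```text
t 7.5667 p [ 0.5595 -0.0173  0.3357] q [-0.18  0.32  1.49 -0.1   1.28  2.28] yawY -139.4 lean 6.6 az -70.0 F [ 1.  -0.3 -0.1] w 0.0868 gf 0.0
(0.559, -0.023, 0.248, -139.7) [-0.018  0.002  0.292] 0.0008
[[325.1922621    0.         279.27882761]
 [  0.         325.1922621  214.34068987]
 [  0.           0.           1.        ]] [[-0.0, -0.956, -0.294, 0.082], [1.0, -0.0, 0.0, 0.0], [-0.0, -0.294, 0.956, -0.155], [0.0, 0.0, 0.0, 1.0]]
```

View pics/w1.png

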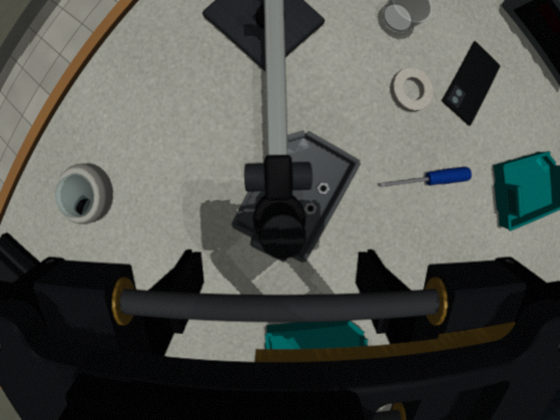

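The tube (280, 230) sits centred between the fingers (tips near columns 195 and 365), so I go down around it.

```bash
python3 -m handwheel '[[-0.01,0,0.15,0],[-0.015,0,0.292,0],[-0.015,0,0.292,0],[-0.015,0,0.292,0],[-0.015,0,0.292,0]]' 60 
python3 -c "
from h import *
info();P=np.array([.733,-.228])
L=[]
for a in np.linspace(0,1.22,13)[1:]:
    t=np.radians(130.3)+a;L.append((*(P+.27*np.array([np.cos(t),np.sin(t)])).round(3),.247,-139.7+np.degrees(a)*.8))
rows(L)"
```

```text
time: 8.03
position: [0.5558, -0.025, 0.2503]
tool_rot: [0.907, -0.417, 0.04, 0.042]
ft_force: [-0.2, -0.1, -0.5]
grip_width: 0.0618
grip_force: 0.0
t 8.0333 p [ 0.5558 -0.025   0.2503] q [-0.19  0.4   1.61 -0.11  1.07  2.29] yawY -139.5 lean 6.7 az -70.7 F [-0.2 -0.1 -0.5] w 0.0618 gf 0.0
(np.float64(0.538), np.float64(-0.041), 0.247, np.float64(-135.0399432662693)) [0.001 0.079 0.014] -0.0124
(np.float64(0.52), np.float64(-0.062), 0.247, np.float64(-130.3798865325386)) [0.014 0.17  0.02 ] -0.0253
(np.float64(0.505), np.float64(-0.084), 0.247, np.float64(-125.7198297988079)) [0.037 0.256 0.026] -0.0383
(np.float64(0.491), np.float64(-0.108), 0.247, np.float64(-121.05977306507721)) [0.067 0.343 0.033] -0.0512
(np.float64(0.48), np.float64(-0.133), 0.247, np.float64(-116.39971633134651)) [0.106 0.425 0.041] -0.0642
(np.float64(0.472), np.float64(-0.159), 0.247, np.float64(-111.73965959761581)) [0.154 0.502 0.049] -0.0771
(np.float64(0.466), np.float64(-0.186), 0.247, np.float64(-107.07960286388511)) [0.209 0.575 0.058] -0.0901
(np.float64(0.463), np.float64(-0.213), 0.247, np.float64(-102.41954613015443)) [0.27  0.641 0.068] -0.103
(np.float64(0.463), np.float64(-0.241), 0.247, np.float64(-97.75948939642373)) [0.34  0.702 0.078] -0.116
(np.float64(0.466), np.float64(-0.268), 0.247, np.float64(-93.09943266269303)) [0.414 0.753 0.088] -0.1289
(np.float64(0.471), np.float64(-0.295), 0.247, np.float64(-88.43937592896233)) [0.493 0.798 0.099] -0.1418
(np.float64(0.48), np.float64(-0.321), 0.247, np.float64(-83.77931919523164)) [0.578 0.832 0.109] -0.1548
```

```bash
python3 -m handwheel '[[0,0.04,0.007,-0.006],[0.001,0.08,0.014,-0.012],[0.007,0.125,0.017,-0.019],[0.014,0.17,0.02,-0.025],[0.037,0.256,0.026,-0.038],[0.067,0.343,0.033,-0.051],[0.106,0.425,0.041,-0.064],[0.154,0.502,0.049,-0.077],[0.209,0.575,0.058,-0.09],[0.27,0.641,0.068,-0.103],[0.34,0.702,0.078,-0.116],[0.414,0.753,0.088,-0.129],[0.493,0.798,0.099,-0.142],[0.57,0.828,0.108,-0.153],[0.57,0.828,0.108,-0.153],[0.57,0.828,0.108,-0.153],[0.57,0.828,0.108,-0.153]]'
python3 -c "
from h import *
info()
t=vision.camera('top');save(t['frame'],'t2.png',s=1.4)"
```

```text
time: 9.45
position: [0.4755, -0.3179, 0.2458]
tool_rot: [0.997, 0.05, 0.014, 0.057]
ft_force: [-0.7, -1.3, 0.9]
grip_width: 0.0523
grip_force: 0.9
t 9.45 p [ 0.4755 -0.3179  0.2458] q [-0.75  0.4   1.62 -0.07  1.02  0.75] yawY -84.4 lean 6.7 az -73.4 F [-0.7 -1.3  0.9] w 0.0523 gf 0.9
```

View pics/t2.png

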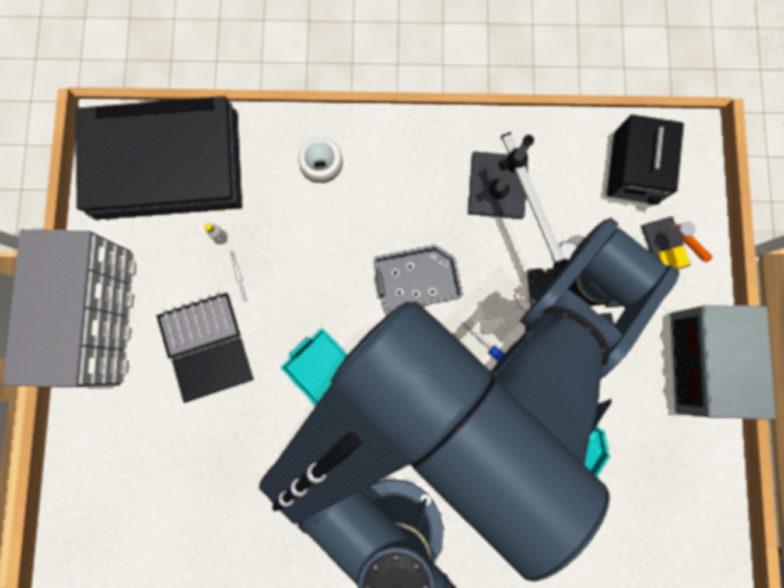

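The boom is swung well clear: it runs toward (560, 290) in the picture. The tote is still at (415, 278) with all five nuts showing. Next I rise and move to azimuth ~31° to gain the lean.

```bash
python3 -c "
from h import *
t=vision.camera('top')
for p in((376,258),(386,312),(461,297),(437,247),(458,265)): print(atz(t,(p[1]/1.4,p[0]/1.4),.034).round(3))
rows([(.4755,-.318,.38,None),(.42,-.0,.48,None),(.37,.22,.5,9)])"
```

```text
[0.574 0.046 0.034]
[0.456 0.022 0.034]
[ 0.491 -0.14   0.034]
[ 0.601 -0.087  0.034]
[ 0.562 -0.133  0.034]
(0.4755, -0.318, 0.38, None) [ 0.011  0.054 -0.447] 0
(0.42, -0.0, 0.48, None) [-0.058 -0.974 -0.901] 0
(0.37, 0.22, 0.5, 9) [-0.148 -1.708 -1.054] -0.2591
```

```bash
python3 -m handwheel '[[0.005,0.027,-0.13,0],[0.01,0.05,-0.27,0],[0.011,0.054,-0.45,0],[-0.06,-0.97,-0.9,-0.26],[-0.06,-0.97,-0.9,-0.26],[-0.06,-0.97,-0.9,-0.26],[-0.06,-0.97,-0.9,-0.26],[-0.06,-0.97,-0.9,-0.26],[-0.06,-0.97,-0.9,-0.26],[-0.06,-0.97,-0.9,-0.26],[-0.06,-0.97,-0.9,-0.26],[-0.06,-0.97,-0.9,-0.26],[-0.06,-0.97,-0.9,-0.26],[-0.06,-0.97,-0.9,-0.26],[-0.06,-0.97,-0.9,-0.26],[-0.06,-0.97,-0.9,-0.26],[-0.06,-0.97,-0.9,-0.26]]' 100 >/dev/null
python3 -c "
from h import *
info();rows([(.34,.225,.75,103)])"
```

```text
t 10.9667 p [ 0.4185 -0.0008  0.479 ] q [-0.2  -0.    1.51 -0.1   1.59 -0.37] yawY 9.6 lean 6.4 az -74.8 F [ 0.2 -0.4  0.2] w 0.0871 gf 0.0
(0.34, 0.225, 0.75, 103) [ 0.681 -0.122 -0.986] -0.2594
```

```bash
python3 -m handwheel '[[0.68,-0.12,-0.98,-0.26],[0.68,-0.12,-0.98,-0.26],[0.68,-0.12,-0.98,-0.26],[0.68,-0.12,-0.98,-0.26],[0.68,-0.12,-0.98,-0.26],[0.68,-0.12,-0.98,-0.26],[0.68,-0.12,-0.98,-0.26],[0.68,-0.12,-0.98,-0.26],[0.68,-0.12,-0.98,-0.26],[0.68,-0.12,-0.98,-0.26],[0.68,-0.12,-0.98,-0.26],[0.68,-0.12,-0.98,-0.26],[0.68,-0.12,-0.98,-0.26],[0.68,-0.12,-0.98,-0.26]]' >/dev/null
python3 -c "
from h import *
info()"
python3 -m handwheel '[[0,0,-1,0],[0,0,-1,0],[0,0,-1,0],[0,0,-1,0],[0,0,-1,0],[0,0,-1,0],[0,0,-1,0],[0,0,-1,0],[0,0,-1,0],[0,0,-1,0],[0,0,-1,0],[0,0,-1,0]]' >/dev/null
python3 -c "
from h import *
info()"
```

```text
t 12.1333 p [0.3417 0.2241 0.7481] q [ 0.39  0.07  0.75 -0.15  2.33 -1.51] yawY 103.0 lean 6.4 az -74.8 F [-0.2 -0.6  0.4] w 0.0873 gf 0.0
t 13.1333 p [0.3491 0.2384 0.8555] q [ 0.42  0.23  0.22 -0.26  2.65 -1.61] yawY 102.9 lean 7.3 az -50.5 F [0.1 0.  0.1] w 0.087 gf 0.0
```

```bash
python3 -m handwheel '[[0.7,-0.25,-1,0],[0.7,-0.25,-1,0],[0.7,-0.25,-1,0],[0.7,-0.25,-1,0],[0.7,-0.25,-1,0],[0.7,-0.25,-1,0],[0.7,-0.25,-1,0],[0.7,-0.25,-1,0],[0.7,-0.25,-1,0],[0.7,-0.25,-1,0],[0.7,-0.25,-1,0],[0.7,-0.25,-1,0]]' >/dev/null
python3 -c "
from h import *
info()"
```

```text
t 14.1333 p [0.3124 0.1945 0.89  ] q [ 0.37  0.14  0.22 -0.32  2.65 -1.72] yawY 102.9 lean 10.7 az -31.6 F [ 0.1 -0.8  0.1] w 0.0871 gf 0.0
```

```bash
python3 -c "
from h import *
rows([(.15,.34,.84,103),(.1,.22,1.1,103)])"
```

```text
(0.15, 0.34, 0.84, 103) [0.428 0.61  0.031] -0.0004
(0.1, 0.22, 1.1, 103) [ 0.569  0.147 -0.808] -0.0004
```

```bash
python3 -m handwheel '[[0.43,0.61,0.03,0],[0.43,0.61,0.03,0],[0.43,0.61,0.03,0],[0.43,0.61,0.03,0],[0.43,0.61,0.03,0],[0.43,0.61,0.03,0],[0.43,0.61,0.03,0],[0.57,0.15,-0.8,0],[0.57,0.15,-0.8,0],[0.57,0.15,-0.8,0],[0.57,0.15,-0.8,0],[0.57,0.15,-0.8,0],[0.57,0.15,-0.8,0],[0.57,0.15,-0.8,0],[0.57,0.15,-0.8,0],[0.57,0.15,-0.8,0],[0.57,0.15,-0.8,0]]' >/dev/null
python3 -c "
from h import *
info();rows([(.1,.22,1.1,103)])"
```

```text
t 15.55 p [0.1328 0.2185 0.8901] q [ 0.82 -0.04  0.43 -0.42  2.65 -1.37] yawY 102.9 lean 11.9 az -23.7 F [-0.3  0.1  0. ] w 0.0872 gf 0.0
(0.1, 0.22, 1.1, 103) [-0.012 -0.058 -0.706] -0.0003
```

```bash
python3 -m handwheel '[[0,0.3,-1,0],[0,0.3,-1,0],[0,0.3,-1,0],[0,0.3,-1,0],[0,0.3,-1,0],[0,0.3,-1,0],[0,0.3,-1,0],[0,0.3,-1,0],[0,0.3,-1,0],[0,0.3,-1,0],[0,0.3,-1,0],[0,0.3,-1,0]]' >/dev/null
python3 -c "
from h import *
info()"
python3 -m handwheel '[[0,0.3,-1,0],[0,0.3,-1,0],[0,0.3,-1,0],[0,0.3,-1,0],[0,0.3,-1,0],[0,0.3,-1,0],[0,0.3,-1,0],[0,0.3,-1,0],[0,0.3,-1,0],[0,0.3,-1,0],[0,0.3,-1,0],[0,0.3,-1,0]]' >/dev/null
python3 -c "
from h import *
info()"
```

```text
t 16.55 p [0.104  0.284  0.8892] q [ 1.07  0.05  0.35 -0.48  2.65 -1.18] yawY 103.0 lean 13.0 az -15.9 F [-1.4  0.1 -0.4] w 0.0865 gf 0.0
t 17.55 p [0.0684 0.3339 0.8868] q [ 1.25  0.12  0.28 -0.53  2.65 -1.04] yawY 103.3 lean 14.0 az -8.9 F [ 0.  -0.  -0.3] w 0.0874 gf 0.0
```

```bash
python3 -m handwheel '[[0.3,-0.7,-1,0],[0.3,-0.7,-1,0],[0.3,-0.7,-1,0],[0.3,-0.7,-1,0],[0.3,-0.7,-1,0],[0.3,-0.7,-1,0],[0.3,-0.7,-1,0],[0.3,-0.7,-1,0],[0.3,-0.7,-1,0],[0.3,-0.7,-1,0],[0.3,-0.7,-1,0],[0.3,-0.7,-1,0]]' >/dev/null
python3 -c "
from h import *
info()"
python3 -m handwheel '[[0,0,-1,0],[0,0,-1,0],[0,0,-1,0],[0,0,-1,0],[0,0,-1,0],[0,0,-1,0],[0,0,-1,0],[0,0,-1,0],[0,0,-1,0],[0,0,-1,0],[0,0,-1,0],[0,0,-1,0]]' >/dev/null
python3 -c "
from h import *
info()"
```

```text
t 18.55 p [0.0455 0.1594 0.9033] q [ 1.06 -0.18  0.49 -0.54  2.65 -1.26] yawY 103.4 lean 15.6 az -4.3 F [ 1.  -0.2 -1.1] w 0.087 gf 0.0
t 19.55 p [0.0488 0.1693 0.9165] q [ 1.11 -0.14  0.43 -0.6   2.65 -1.27] yawY 103.6 lean 17.4 az -0.1 F [ 0.3 -0.1 -1.2] w 0.0869 gf 0.0
```

```bash
python3 -m handwheel '[[0,0.2,-1,0],[0,0.2,-1,0],[0,0.2,-1,0],[0,0.2,-1,0],[0,0.2,-1,0],[0,0.2,-1,0],[0,0.2,-1,0],[0,0.2,-1,0],[0,0.2,-1,0],[0,0.2,-1,0],[0,0.2,-1,0],[0,0.2,-1,0],[0,0.2,-1,0],[0,0.2,-1,0],[0,0.2,-1,0],[0,0.2,-1,0]]' >/dev/null
python3 -c "
from h import *
info();rows([(.3,.2,.7,103),(.46,.04,.35,103)])"
```

```text
t 20.8833 p [0.028  0.2217 0.9229] q [ 1.37 -0.04  0.33 -0.72  2.65 -1.13] yawY 103.9 lean 19.1 az 4.0 F [0.6 1.2 0.1] w 0.0872 gf 0.0
(0.3, 0.2, 0.7, 103) [-0.572 -0.243  0.996] 0.0024
(0.46, 0.04, 0.35, 103) [-0.554 -0.819  2.26 ] 0.0024
```

```bash
python3 -m handwheel '[[-0.56,-0.35,1,0.003],[-0.56,-0.35,1,0.003],[-0.56,-0.35,1,0.003],[-0.56,-0.35,1,0.003],[-0.56,-0.35,1,0.003],[-0.56,-0.35,1,0.003],[-0.56,-0.35,1,0.003],[-0.56,-0.35,1,0.003],[-0.56,-0.35,1,0.003],[-0.56,-0.35,1,0.003],[-0.56,-0.35,1,0.003]]' >/dev/null
python3 -c "
from h import *
info();rows([(.48,.036,.36,102)])"
```

```text
t 21.8 p [0.3055 0.1672 0.6972] q [ 0.22 -0.25  1.2  -0.05  1.87 -1.6 ] yawY 102.7 lean 18.7 az 3.7 F [-0.9 -0.   0.4] w 0.0867 gf 0.0
(0.48, 0.036, 0.36, 102) [-0.082 -0.494  1.242] 0.0019
```

```bash
python3 -m handwheel '[[-0.08,-0.49,1,0.002],[-0.08,-0.49,1,0.002],[-0.08,-0.49,1,0.002],[-0.08,-0.49,1,0.002],[-0.08,-0.49,1,0.002],[-0.08,-0.49,1,0.002],[-0.08,-0.49,1,0.002],[-0.08,-0.49,1,0.002],[-0.08,-0.49,1,0.002],[-0.08,-0.49,1,0.002]]' 65 >/dev/null
python3 -c "
from h import *
info();rows([(.4756,.036,.16,102)])"
```

```text
t 22.6333 p [0.4573 0.0374 0.4311] q [-0.23 -0.06  1.72  0.1   1.17 -2.04] yawY 102.2 lean 18.9 az 4.2 F [ 0.2  0.2 -0.6] w 0.0567 gf 0.0
(0.4756, 0.036, 0.16, 102) [0.235 0.026 0.874] 0.0004
```

```bash
python3 -m handwheel '[[0.235,0.026,0.85,0],[0.235,0.026,0.85,0],[0.235,0.026,0.85,0],[0.235,0.026,0.85,0],[0.235,0.026,0.85,0],[0.235,0.026,0.85,0],[0.235,0.026,0.85,0],[0.235,0.026,0.85,0],[0.235,0.026,0.85,0]]' 65 >/dev/null
cat >> h.py <<'E'
def wproj(c,P):
    o,p,R=st();H=np.array(c["hand_eye"]);q=R.T@(np.array(P)-p);q=H[:3,:3].T@(q-H[:3,3]);r=np.hypot(q[0],q[1]);th=np.arctan2(r,q[2]);f=c["K"][0][0]
    return np.array([c["K"][1][2]+f*th*q[1]/r,c["K"][0][2]+f*th*q[0]/r])
E
python3 -c "
from h import *
info();c=vision.camera('wrist');im=c['frame'].copy()
ux=np.array([.208,-.978]);uy=np.array([.978,.208]);C=np.array([.533,-.047])
for x,y,z in((-.091,-.028,.072),(-.091,.028,.072),(-.079,-.028,.072),(-.079,.028,.072),(-.085,0,.054),(-.085,-.06,.034),(-.085,.06,.034),(.085,-.06,.034)):
    r,k=wproj(c,[*(C+x*ux+y*uy),z]);cv2.circle(im,(int(round(k)),int(round(r))),2,(255,0,0),-1)
save(im,'w2.png',s=1.4)
rows([(.518,.036,.046,102)])"
```

```text
t 23.3833 p [0.4759 0.0361 0.1691] q [-0.22  0.35  2.1   0.26  0.37 -2.24] yawY 102.2 lean 19.3 az 4.0 F [ 0.3  0.1 -0.1] w 0.0568 gf 0.0
(0.518, 0.036, 0.046, 102) [ 0.008 -0.008  0.436] 0.0007
```

View pics/w2.png

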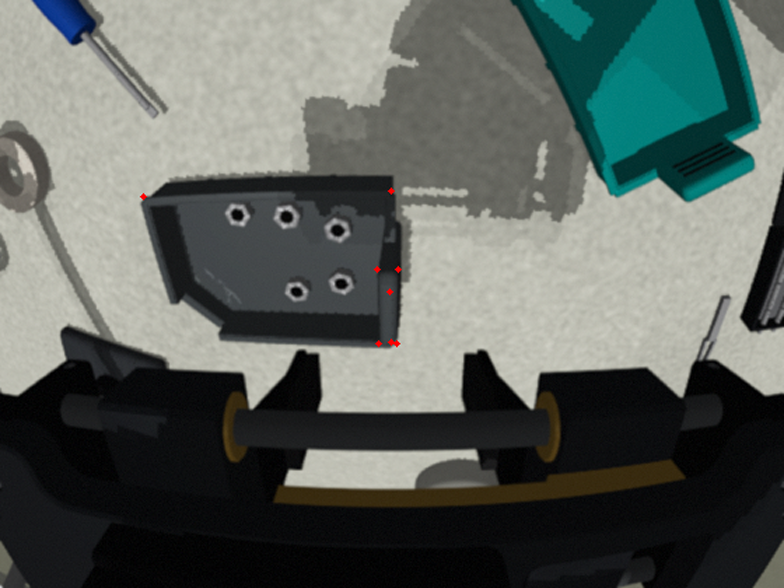

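The projected model points land on the grip plate (columns 378–398, rows 265–343) with the fingers centred on it. Before descending I check that the joint-5 range allows it.

```bash
python3 -c "
from h import *
from scipy.optimize import least_squares as ls
D=[((.2562,-.5695,.2305),(.528,1.434,1.181)),((.19366607,-.43178773,.83196335),(.27845788,.21934421,2.60851293)),((.16583155,-.36324866,.87908793),(.16507178,.21881655,2.645789)),((.17020533,-.37924093,.72609643),(-.0095991,.89429575,2.15681491)),((.3055,.1672,.6972),(-.25,1.2,1.87)),((.4573,.0374,.4311),(-.06,1.72,1.17)),((.5558,-.025,.2503),(.4,1.61,1.07)),((.4755,-.3179,.2458),(.4,1.62,1.02))]
def fk(v,q):
    h,a,b,d,e=v;A=q[0];B=A+q[1];G=B+q[2]
    return np.array([e+a*np.sin(A)+b*np.sin(B)+d*np.sin(G),h+a*np.cos(A)+b*np.cos(B)+d*np.cos(G)])
f=lambda v:np.concatenate([fk(v,q)-[np.hypot(*p[:2]),p[2]] for p,q in D])
s=ls(f,[.3,.45,.45,.25,0]);print(s.x.round(3),np.abs(s.fun).max())
for r,z,l in((.519,.046,.335),(.519,.06,.335),(.519,.046,.30),(.519,.046,.26)):
  t=ls(lambda q:np.r_[fk(s.x,q)-[r,z],q.sum()-np.pi+l],[.5,2.1,.3]);print(r,z,l,t.x.round(2),t.cost)
"
```

```text
[-0.059  0.21   0.422 -0.311  0.159] 0.08244091402390202
0.519 0.046 0.335 [0.97 1.42 0.42] 5.012192968555293e-25
0.519 0.06 0.335 [0.92 1.44 0.44] 3.3394103751018604e-27
0.519 0.046 0.3 [0.95 1.46 0.43] 1.089669308044254e-25
0.519 0.046 0.26 [0.92 1.52 0.44] 2.1339740681018457e-26
```

```bash
python3 -m handwheel '[[0,0,0.07,0],[0.003,-0.002,0.14,0],[0.005,-0.004,0.2,0],[0.005,-0.004,0.2,0]]' 65 >/dev/null
python3 -c "
from h import *
info();rows([(.518,.036,.046,102)])"
```

```text
t 23.7667 p [0.4948 0.0353 0.1111] q [-0.21  0.51  2.11  0.44  0.22 -2.42] yawY 102.2 lean 19.3 az 3.9 F [-0.2  0.2  0.5] w 0.0564 gf 0.0
(0.518, 0.036, 0.046, 102) [-0.001 -0.003  0.23 ] 0.0004
```

```bash
python3 -m handwheel '[[0,0,0.06,0],[0,-0.002,0.12,0],[0,-0.003,0.17,0],[0,-0.003,0.215,0],[0,-0.003,0.215,0],[0,-0.003,0.215,0]]' 65 >/dev/null
python3 -c "
from h import *
info();rows([(.518,.036,.046,102)])"
```

```text
t 24.2667 p [0.5164 0.0366 0.0528] q [-0.2   0.66  2.09  0.88  0.11 -2.85] yawY 102.3 lean 19.2 az 3.8 F [-0.4  0.  -0.1] w 0.0567 gf 0.0
(0.518, 0.036, 0.046, 102) [ 0.003 -0.002  0.023] 0.0007
```

```bash
python3 -m handwheel '[[0,0,0,0],[0,0,0,0],[0,0,0,0],[0,0,0,0],[0,0,0,0],[0,0,0,0],[0,0,0,0],[0,0,0,0]]' 0 50 >/dev/null
python3 -c "
from h import *
info();o,p,R=st();rows([(p[0]+.0,p[1],p[2]+.1,None),(p[0]+.08,p[1]+.02,p[2]+.12,None)])"
```

```text
t 24.9333 p [0.5144 0.0367 0.0507] q [-0.2   0.66  2.09  0.88  0.11 -2.85] yawY 102.1 lean 18.9 az 4.0 F [-0.2  5.5 10. ] w 0.0118 gf 49.2
(np.float64(0.51436557078958), np.float64(0.03671926475355408), np.float64(0.15074836373498474), None) [-0.107 -0.016 -0.315] 0
(np.float64(0.59436557078958), np.float64(0.056719264753554086), np.float64(0.17074836373498473), None) [-0.388 -0.01  -0.291] 0
```

```bash
python3 -m handwheel '[[-0.01,0,-0.03,0],[-0.02,-0.003,-0.06,0],[-0.03,-0.005,-0.1,0],[-0.045,-0.007,-0.14,0],[-0.06,-0.01,-0.18,0],[-0.075,-0.012,-0.22,0],[-0.09,-0.014,-0.26,0],[-0.1,-0.015,-0.29,0],[-0.107,-0.016,-0.315,0],[-0.107,-0.016,-0.315,0],[-0.107,-0.016,-0.315,0]]' >/dev/null
python3 -c "
from h import *
info()
a=vision.camera('scene')['frame'][170:310,200:380];b=vision.camera('wrist')['frame']
A=cv2.resize(a,(540,420),interpolation=2)
cv2.imwrite('pics/l.png',cv2.resize(np.hstack([A,b])[...,::-1],(800,306),interpolation=3))"
```

```text
t 25.85 p [0.5142 0.0366 0.1505] q [-0.2   0.43  2.03  0.23  0.37 -2.19] yawY 102.1 lean 18.9 az 3.9 F [-0.6 -0.5 -3.1] w 0.0114 gf 49.6
```

View pics/l.png

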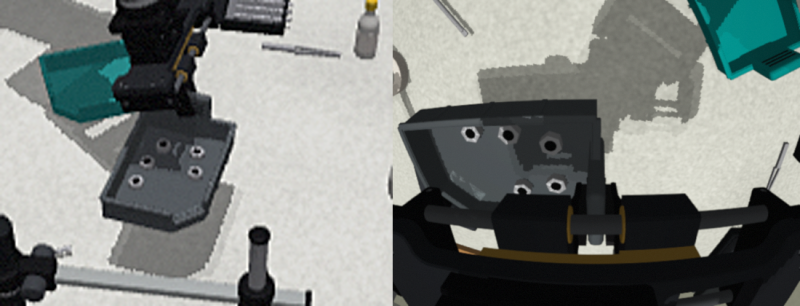

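The tote is lifted, level, with all nuts inside. I move out and up, then turn.

```bash
python3 -m handwheel '[[-0.03,0,-0.015,0],[-0.08,0,-0.035,0],[-0.14,0,-0.055,0],[-0.2,0,-0.08,0],[-0.26,0,-0.1,0],[-0.31,-0.002,-0.12,0],[-0.335,-0.002,-0.133,0],[-0.335,-0.002,-0.133,0]]' >/dev/null
python3 -m handwheel '[[0,0,0,0.01],[0,0,0,0.02],[0,0,0,0.033],[0,0,0,0.046],[0,0,0,0.06],[0,0,0,0.074],[0,0,0,0.088],[0,0,0,0.102],[0,0,0,0.116],[0,0,0,0.13],[0,0,0,0.144],[0,0,0,0.158],[0,0,0,0.172],[0,0,0,0.186],[0,0,0,0.2],[0,0,0,0.214],[0,0,0,0.228],[0,0,0,0.24],[0,0,0,0.25],[0,0,0,0.25]]'>/dev/null
python3 -c "
from h import *
info()
a=vision.camera('scene')['frame'][130:310,160:400];b=vision.camera('wrist')['frame']
A=cv2.resize(a,(560,420),interpolation=2)
cv2.imwrite('pics/l2.png',cv2.resize(np.hstack([A,b])[...,::-1],(800,300),interpolation=3))"
```

```text
t 28.2833 p [0.5928 0.0566 0.219 ] q [-0.12  0.4   1.77  0.1   0.65 -0.41] yawY 13.0 lean 18.7 az 3.9 F [-1.3  0.4 -2.4] w 0.0114 gf 49.6
```

View pics/l2.png

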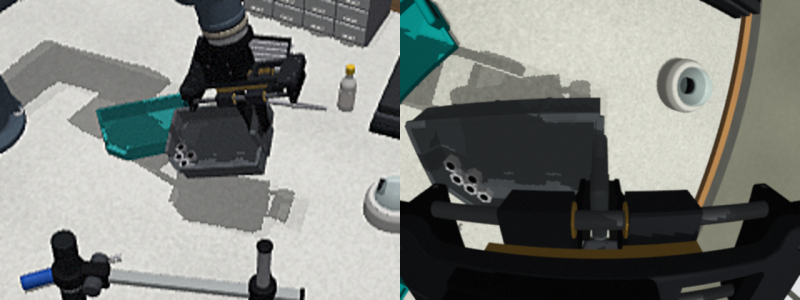

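The five nuts have slid together at the pour corner (scene panel ~185,155). I turn a little further to seat them, then check numerically.

```bash
python3 -m handwheel '[[0,0,0,0.01],[0,0,0,0.02],[0,0,0,0.032],[0,0,0,0.044],[0,0,0,0.056],[0,0,0,0.066],[0,0,0,0.07],[0,0,0,0.07],[0,0,0,0.07],[0,0,0,0.07]]'>/dev/null
cat > chk.py <<'E'
from h import *
info()
a0,y0,l0=np.radians(4.),np.radians(102.1),np.radians(18.9)
z=np.array([np.sin(l0)*np.cos(a0),np.sin(l0)*np.sin(a0),-np.cos(l0)])
y=np.array([np.cos(y0),np.sin(y0),0]);y[2]=-(z[:2]@y[:2])/z[2];y/=np.linalg.norm(y);Rg=np.c_[np.cross(y,z),y,z]
pg=np.array([.5144,.0367,.0507]);a=np.radians(-78);Rt=np.array([[np.cos(a),-np.sin(a),0],[np.sin(a),np.cos(a),0],[0,0,1]])
# plate is squared to the pads: drop the along-x misfit
e=np.arcsin(Rt[:,0]@Rg[:,1]*0+Rg[2,1]);print("pad misfit deg",np.degrees(e).round(1))
o,p,R=st();c=vision.camera("wrist");s=vision.camera("scene");im=c["frame"].copy();im2=s["frame"].copy()
for sq,col in((0,(255,0,0)),(-abs(e),(0,255,0))):
    # pitching +x up by |e| about tote y (at grip)
    G=Rg.T@Rt@Ro.from_euler("y",sq).as_matrix()
    W=R@G;gp=np.array([.515,.036,.054]);tg=Rg.T@(gp-pg)
    gw=p+R@tg;f=lambda q:gw+W@(np.array(q)-[-.085,0,.051])
    pc=f([.066,.041,0]);cen=f([0,0,0]);print("dips",(-W[2,:2]).round(3),"pour",pc.round(3),"center",cen.round(3))
    for q in((.066,.041,0),(.085,-.06,.031),(.085,.028,.017),(.053,.06,.017),(-.085,-.06,.031)):
        r,k=wproj(c,f(q));cv2.circle(im,(int(k),int(r)),3,col,-1)
        r,k=proj(s,f(q));cv2.circle(im2,(int(k),int(r)),1,col,-1)
for r in vision.look_for("wrist","nut0_center"):
    if r["conf"]>.2: print("nut px",np.round(r["point"]),round(r["conf"],2))
A=cv2.resize(im2[150:300,180:380],(560,420),interpolation=2)
cv2.imwrite("pics/"+__import__("sys").argv[1],cv2.resize(np.hstack([A,im])[...,::-1],(800,300),interpolation=3))
E
python3 chk.py c1.png
```

```text
t 29.2167 p [0.5943 0.0566 0.2204] q [-0.12  0.4   1.77  0.1   0.65  0.03] yawY -13.4 lean 18.9 az 3.8 F [ 0.4 -0.5 -3.6] w 0.0118 gf 49.6
pad misfit deg -2.8
dips [0.351 0.39 ] pour [0.473 0.07  0.11 ] center [0.536 0.092 0.149]
dips [0.31 0.39] pour [0.468 0.068 0.116] center [0.532 0.091 0.152]
nut px [249. 100.] 0.57
```

View pics/c1.png

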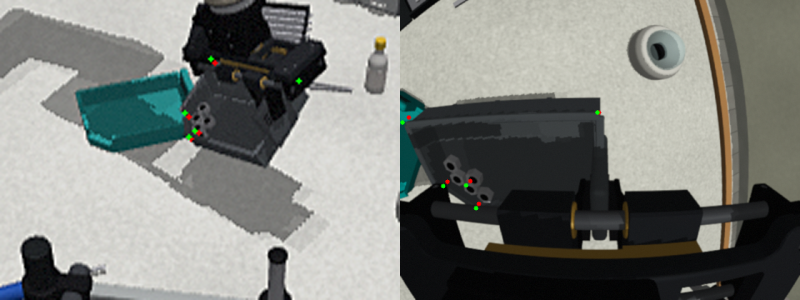

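The check passes: dips are about 0.31 and 0.39 rad, and the pour corner is about 0.11 m up. All nuts are within ~30 mm of the bevel foot (marker at right panel 470,182). The lens is about 0.4 m away, and the grip is firm at 49.6 N.

```bash
python3 -c "
from h import *
print(job.hand_in());info()"
```

```text
the job is handed in; nothing more can be done
None
the job is handed in; nothing more can be done
```

I handed the job in at about 29 s of the 64 s allowed; the judge's verdict was not shown. The microscope is swung clear, and the tote is held tilted with its pour corner about 11 cm above the bench and the five nuts gathered there.

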